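# Fetch the charged battery from behind the tape rolls

## Robot

A 6-joint arm with a two-finger parallel gripper is mounted at the origin on the work surface. World frame = base frame: x ahead of the robot, y to its left, z up, the work surface at z = 0. Lengths are in m, angles in rad, forces in N, time in s.
With the tool pointing down it reaches from about 0.325 to 0.775 m from the base axis. Payload 9.3 kg.
Tool frame: the origin (TCP) lies at the centre of the arm's flange, where the gripper is bolted on; the fingertips stand 173 mm ahead of it and the grasp point (between the pads) lies 155 mm ahead of it; z points along the fingers, y is the line along which they close (so a half turn about z gives the same grasp; the last joint's range is limited). The gripper opens to 85 mm and grips with 20 to 120 N. Pads are 22 mm wide; open, the fingers measure 114 mm over their backs; the gripper's body (76 mm by 85 mm) begins 54 mm behind the grasp point. The pads swing forward as they close: fully open they stand 13 mm farther back than shut.
Start: joints at [1.008, 0.259, 0.021, 1.334, 0, 1.418], TCP at [0.219, 0.504, 0.405] pointing down, gripper open.
Joint ranges: [-3.04, 3.04], [-0.91, 1.82], [-1.04, 1.36], [-1.92, 1.95], [-1.52, 1.45], [-3.14, 3.14]. Speed limits (rad/s): [2.22, 2.22, 2.79, 3.14, 3.14, 3.14].

## Interface

Orientations are given as a unit quaternion [w, x, y, z].
In Python, from plant import observe, read_camera, camera_params, close_job gives the robot as it stands.
- The arm moves only by the tool step_arm, never from a script. Its argument "commands" is text: rows parted by semicolons, each of 5 numbers parted by spaces: the finger opening in mm, from 0 to 85.4, then the shift along the tool's x, y, z in mm, then the turn about the tool's z in degrees. A call has 1 to 8 rows; each row is the pose to reach, as a shift and turn from the pose commanded when the call began, along the tool's axes at that moment; what a row does not reach only later rows make up. A row lasts 1/8 s, in which the tool goes at most 62.5 mm and 10.7 degrees, less where a joint would pass 70% of its speed; a pose out of reach is approached as far as the arm can. A call with a gripper value outside its range is refused whole. The fingers move at their own pace and stop on an object; "grip_force" is the grip in N (left out, the last holds). Time passes only in rows, so rows that repeat a pose let the fingers close. It gives the time, the measured TCP pose, the force, the opening and the grip force at its end, in the units of the state.
- observe(): the state, without advancing time (a new reading comes with each control period).
- read_camera(name): name is "scene" or "top" or "wrist"; returns the picture (400x640x3 uint8, red, green, blue); there is no depth.
- camera_params(name): a dict with "intrinsics" (3x3 intrinsics, pixels), "rvec" (rotation vector, rad) and "tvec" (3), from world to camera coordinates, as OpenCV has them. Camera axes: x right, y down, z forward; pixel columns grow to the right and rows downward; lengths in m; the calibration is good to about 2 mm. A picture is of the moment at which its call begins: read the wrist's pose just before it. camera_params takes no time and is no camera call; for the wrist camera it gives the pose at the moment of the call.
- close_job(): hands the job in; it is judged then, once.
The state is a dict: "t": time; "qpos": joint angles; "joint_vel": joint speeds; "effort": joint torques, N m; "eef_pos": TCP position; "tool_rot": TCP orientation; "force": force on the tool from outside, world axes, zero at the start; "moment": the same for the moment, N m; "grip_width": opening from 0.0 (shut) to 1.0 (fully open); "gripper_force": force on a finger pad.
Only numpy, scipy, OpenCV 4.12 (cv2) and the standard library are available. Lean on these libraries where they do the work, as an engineer would, in place of code of your own. Each camera call takes 0.05 s, during which the arm holds its last target. There are 200 camera calls.

## Task

Bring the charged battery pack from the charger to the stage light: first stand the bottle and both tape rolls that crowd the charger on the newspaper, then press the charger's front latch paddle so that the pack springs up, lift it out and lower it upright, fully down, into the battery well of the stage light. After that put the bottle and the rolls back where they stood beside the charger, the narrow roll centred on top of the wide one. Set things down rather than dropping them, keep them upright, and do not shift the glass dish or the marker.

Things in the scene. Friction and masses are not known exactly. Their poses are not given: they have to be found in the camera images.
- pack: Dark grey battery pack with a pale label on top, 60 (x) x 38 (y) x 56 (z) mm, ~130 g. Origin: centre of its underside. Its front (-x) has an 8 mm step, 36 mm up, caught by the charger's latch; pulling does not free it. Pressing the latch lets a spring lift it 9 mm, where it stays; then lift it straight out, held across the 38 mm by its upper 30 mm (the well it goes into has no room for fingers).
- roll_wide: Wide roll of tan packing tape lying flat (axis vertical): outer diameter 112 mm, open core of diameter 72 mm (wall 20 mm), 72 mm high, ~380 g. Origin: centre of its underside. It stands close beside the charger, left or right, with the narrow roll on top. Can be pinched through its wall, one finger inside the core.
- roll_narrow: Narrow roll of cream masking tape lying flat on top of the wide roll: outer diameter 92 mm, open core of diameter 72 mm (wall 10 mm), 25 mm high, ~100 g. Origin: centre of its underside.
- bottle: Upright round white bottle, body diameter 64 mm, 154 mm high, ~220 g, with a grey cylindrical cap of diameter 32 mm over its top 34 mm (z 120 to 154 mm). Origin: centre of its underside. It stands close beside the charger on the other side from the rolls.
- charger: Light grey single-bay charger, fixed. Origin: at table height under the bay's centre; x points to its rear, the latch is at -x. 60 mm wide (y). Bay walls and the front cheeks beside the latch (ending at x -46 mm) rise to 34 mm; the power housing behind (x +32 to +96 mm) to 66 mm. The pack stands in the bay, axes parallel to the charger's, its underside 8 mm above the table.
- latch_pad (a point): Press point on the charger's black ribbed latch paddle: on its upper face, 38 mm above the table, 64 mm in front (-x) of the bay's centre. The paddle is 28 mm wide and spans x -80 to -38 mm. A spring rocker: pressed straight down it yields at about 3 N, frees the pack after 7 to 10 mm, stops at about 13 mm (5 N) and comes back when let go.
- newspaper: Folded newspaper sheet fixed on the table, 210 (x) x 260 (y) x 2 mm, the side area, left or right in front of the charger. Origin: centre of its underside; its top is at 2 mm.
- stage_light: Cream flat stage light, fixed, left or right opposite the newspaper: 150 mm wide (y), 30 mm high, x from -55 to +135 mm, a round frosted stage behind, a rectangular battery well in front. Origin: table height under the well's centre. Well 72 (x) x 50 (y) mm, floor 12 mm and rim 30 mm above the table. The pack stands in it upright, long side along x, either way round.
- dish: Clear glass dish, diameter 90 mm, 18 mm high, lying on the table in front of the charger; not to be moved. Origin: centre of its underside.
- marker: Marker pen, white with black cap, 128 mm long (along its x), 13 mm thick, lying on the table in front of the charger; not to be moved. Origin: middle of its underside.
Not all that is in view belongs to the job. What is shaped like the roll_wide but orange, turquoise or yellow is not meant.

How it is judged:
By the outcome, as a careful person would: the job done as asked, in the order asked, and still so for the second after the job is handed in, with the robot touching nothing.
It also fails if it takes over 152 s, if anything falls off the work surface, if the arm or the gripper's body presses on something with over 40 N, if the wrist force passes 120 N, or if a joint passes its speed limit or range.

## Working session

There is one attempt and no reset: what is moved stays moved. The work goes in short steps, Python scripts to look and compute and a tool call to move; the robot and the scene stay as the last step left them, time stands still between calls to the robot, and variables do not carry over. Pictures are saved under pics/ and viewed, at most 15 in all, crops included, and the job is handed in when it is done.

Besides the shell and the picture viewer there is one more tool, called after ">>>" by a JSON object that holds its "method" and its "body", one argument or row to a line. step_arm: Moves the arm, as the interface text tells. Its arguments: {"type":"object","properties":{"commands":{"type":"string"},"grip_force":{"type":"number"}},"required":["commands"]}

```bash
ls; mkdir -p pics; cat > h.py <<'E'
import numpy as np, cv2
from plant import observe, read_camera, camera_params, close_job
def P(n):
    c=camera_params(n); R=cv2.Rodrigues(np.array(c["rvec"],float))[0]
    return np.array(c["intrinsics"],float),R,np.array(c["tvec"],float).ravel()
def ray(n,uv,z,p=None):
    K,R,t=p or P(n); uv=np.atleast_2d(uv).astype(float)
    d=(np.linalg.inv(K)@np.c_[uv,np.ones(len(uv))].T).T@R
    o=-R.T@t; return o+d*((z-o[2])/d[:,2])[:,None]
def proj(n,X,p=None):
    K,R,t=p or P(n); q=(np.atleast_2d(X)@R.T+t)@K.T; return q[:,:2]/q[:,2:]
def shot(n,f):
    im=read_camera(n); cv2.imwrite("pics/"+f,im[:,:,::-1]); return im
E
python3 - <<'E'
from h import *
for n in("top","scene"): shot(n,n+"0.png"); K,R,t=P(n); print(n,K.round(1).tolist(),(-R.T@t).round(3))
o=observe();print(o)
E
```

```text
pics
top [[451.0, 0.0, 315.6], [0.0, 451.0, 188.5], [0.0, 0.0, 1.0]] [ 0.49  -0.04   1.089]
scene [[431.9, 0.0, 314.4], [0.0, 431.9, 202.0], [0.0, 0.0, 1.0]] [ 1.085 -0.559  0.943]
{'t': 0.1, 'qpos': array([1.00844269e+00, 2.59114785e-01, 2.08127268e-02, 1.33369016e+00,
       3.80844821e-06, 1.41822878e+00]), 'joint_vel': array([-0.00094151, -0.00278282,  0.00275457, -0.00151209, -0.00079467,
       -0.00021877]), 'effort': array([ 4.79941009e-03, -5.56693697e+01,  3.45071054e+01,  1.16360286e-02,
       -1.88958466e-04, -1.77222086e-05]), 'eef_pos': array([0.21908451, 0.50442083, 0.40412815]), 'tool_rot': array([-2.11002525e-04,  2.03462409e-01,  9.79082576e-01, -5.59481174e-04]), 'force': array([ 0.09371485, -0.00882433,  0.1194282 ]), 'moment': array([ 0.01990527,  0.04208865, -0.01424441]), 'gripper_force': 0.0, 'grip_width': 1.0000131604045648}
```

View pics/top0.png

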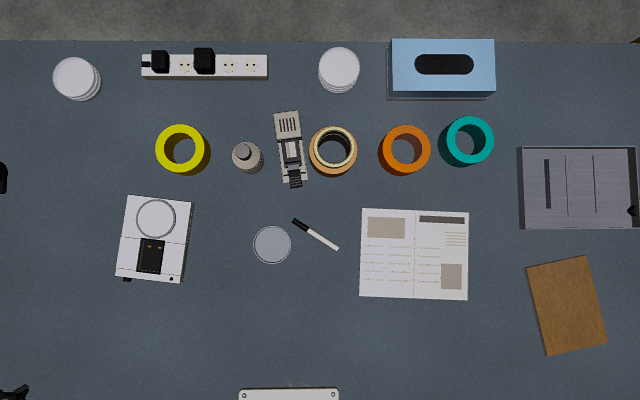

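View pics/scene0.png

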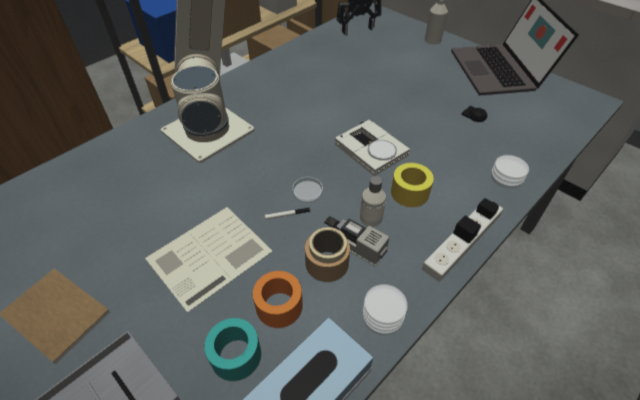

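The top view shows the charger at (290,145). Three rolls are shaped like the wide one besides the tan: yellow (180,148), orange (405,148) and turquoise (469,140). The tan roll at (333,150), with the cream roll on it and next to the charger, fits the description. The bottle at (246,155) is on the charger's other side; the bottle by the laptop is not meant. The newspaper is at (414,254), the light's well at (151,256), the dish at (272,245) and the marker at (316,234). I'll confirm with an enlarged crop.

```bash
python3 - <<'E'
from h import *
im=cv2.imread("pics/top0.png")
c=cv2.resize(im[95:205,215:375],None,fx=5,fy=5,interpolation=cv2.INTER_CUBIC); cv2.imwrite("pics/crop1.png",c)
for nm,uv,z in [("charger latch",(296,184),.038),("pack",(291,152),.064),("bottlecap",(241,153),.154),("narrow",(333,148),.097),("news corners",(361,208),.002),("",(469,211),.002),("",(467,300),.002),("",(360,297),.002),("well",(151,256),.03),("dish",(272,245),.018),("marker",(294,220),.01),("",(338,249),.01),("orange",(405,148),.072)]:
    print(nm,ray("top",uv,z)[0].round(3))
E
```

```text
charger latch [ 0.587 -0.019  0.038]
pack [ 0.659 -0.008  0.064]
bottlecap [0.642 0.093 0.154]
narrow [ 0.662 -0.103  0.097]
news corners [ 0.532 -0.175  0.002]
 [ 0.524 -0.438  0.002]
 [ 0.311 -0.426  0.002]
 [ 0.32  -0.17   0.002]
well [0.422 0.316 0.03 ]
dish [0.445 0.038 0.018]
marker [ 0.504 -0.014  0.01 ]
 [ 0.434 -0.118  0.01 ]
orange [ 0.666 -0.269  0.072]
```

View pics/crop1.png

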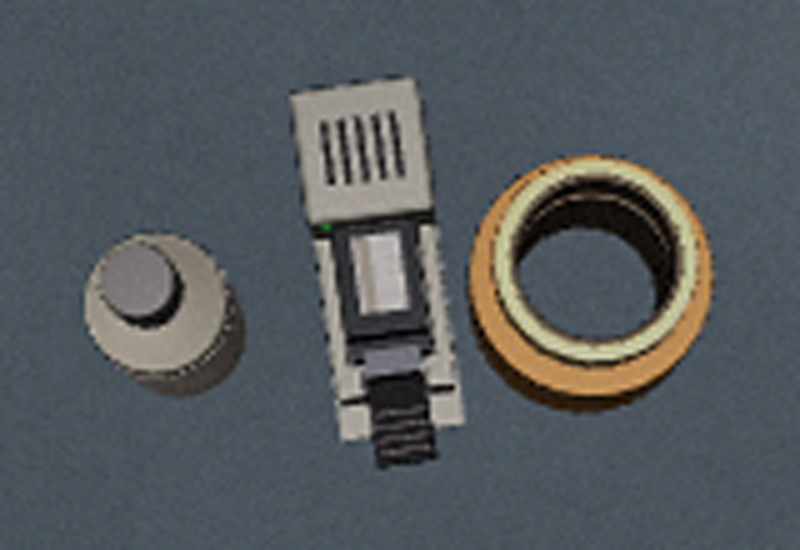

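The crop confirms it: the tan roll carries the cream one right of the charger, the capped bottle is left, the pack label is at (380,272) and the latch is at (403,420). I'll check the wrist camera geometry and plan a viewpoint.

```bash
cat >> h.py <<'E'
from scipy.spatial.transform import Rotation as Ro
def tool():
    o=observe(); q=o["tool_rot"]; return np.array(o["eef_pos"]),Ro.from_quat([q[1],q[2],q[3],q[0]]).as_matrix()
def go(xyz,phi=None):
    """xyz TCP target; phi = world angle (deg) of tool y. prints tool shift mm, turn deg"""
    p,R=tool(); s=R.T@(np.array(xyz)-p)*1000
    f=np.degrees(np.arctan2(R[1,1],R[0,1])); tn=0 if phi is None else (f-phi+90)%180-90
    print("shift",s.round(1),"turn",round(tn,1),"| phi now",f.round(1),"pos",p.round(4))
E
python3 - <<'E'
from h import *
p,R=tool(); K,Rc,t=P("wrist"); c=-Rc.T@t
print(K.round(0).tolist(),"cam in tool",(R.T@(c-p)).round(4),"axes in tool",(R.T@Rc.T).round(3).tolist())
go([.56,-.01,.40],98.7)
E
```

```text
[[317.0, 0.0, 318.0], [0.0, 317.0, 198.0], [0.0, 0.0, 1.0]] cam in tool [0.0639 0.0006 0.0303] axes in tool [[-0.0, -0.966, -0.26], [1.0, -0.0, -0.0], [-0.0, -0.26, 0.966]]
shift [-517.6 -336.     4.4] turn -32.2 | phi now 66.5 pos [0.2191 0.5044 0.4041]
```

>>> {"method": "step_arm", "body": {
  "commands": "85 -520 -336 14 -32;85 -520 -336 14 -32;85 -520 -336 14 -32;85 -520 -336 14 -32;85 -520 -336 14 -32;85 -520 -336 14 -32;85 -520 -336 14 -32;85 -520 -336 14 -32"
}}

```text
t: 1.1
eef_pos: [0.4864, 0.1026, 0.3937]
tool_rot: [-0.0, -0.074, 0.997, 0.0]
force: [0.5, 1.1, 0.1]
grip_width: 0.996
gripper_force: 0.0
```

```bash
python3 - <<'E'
from h import *
go([.57,-.01,.39],98.7)
E
```

```text
shift [ -66.  -123.8    3.7] turn -0.2 | phi now 98.5 pos [0.4864 0.1026 0.3937]
```

>>> {"method": "step_arm", "body": {
  "commands": "85 -66 -124 4 0;85 -66 -124 4 0;85 -66 -124 4 0;85 -66 -124 4 0"
}}

```text
t: 1.6
eef_pos: [0.5696, -0.0089, 0.389]
tool_rot: [-0.001, -0.073, 0.997, 0.0]
force: [-0.2, 0.3, 0.2]
grip_width: 0.997
gripper_force: 0.0
```

```bash
python3 - <<'E'
from h import *
p,R=tool(); w=P("wrist"); im=shot("wrist","w1.png"); np.savez("w1.npz",K=w[0],R=w[1],t=w[2]); print(p)
E
```

```text
[ 0.56960112 -0.00889715  0.38903533]
```

View pics/w1.png

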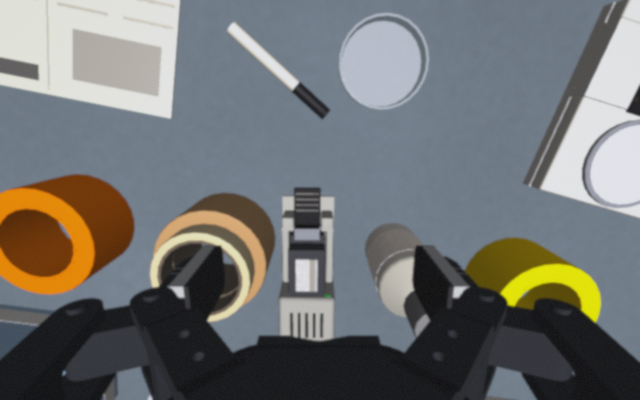

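The wrist view (upside down) shows the charger in the middle with its latch at (307,187) and label at (305,273). The cream and tan rolls are at (200,275), and the bottle at (400,270) is partly behind a finger. Next I'll measure with masks and rays.

```bash
python3 - <<'E'
from h import *
im=cv2.imread("pics/top0.png"); hsv=cv2.cvtColor(im,cv2.COLOR_BGR2HSV)
def hull(mask,roi):
    m=np.zeros_like(mask); x0,y0,x1,y1=roi; m[y0:y1,x0:x1]=mask[y0:y1,x0:x1]
    c=max(cv2.findContours(m,cv2.RETR_EXTERNAL,cv2.CHAIN_APPROX_NONE)[0],key=cv2.contourArea); return cv2.convexHull(c)
print("cream px",hsv[147,314:316].tolist(),"tan",hsv[165,345].tolist(),"cap",hsv[151,243].tolist(),"body",hsv[160,236].tolist(),"table",hsv[200,260].tolist())
# cream ring
m=cv2.inRange(hsv,(15,30,120),(40,110,255)); h=hull(m,(300,120,365,180)); e=cv2.fitEllipse(h); print("cream ell",e, ray("top",e[0],.097)[0].round(4))
m=cv2.inRange(hsv,(5,70,110),(25,200,255)); h=hull(m,(300,120,365,180)); (c,r)=cv2.minEnclosingCircle(h); print("tan",c,r,ray("top",c,.072)[0].round(4))
# news, dish
m=cv2.inRange(hsv,(0,0,160),(180,40,255)); h=hull(m,(350,200,480,310)); r=cv2.minAreaRect(h); b=cv2.boxPoints(r); print("news",ray("top",b,.002)[:,:2].round(3).tolist())
# bottle cap prediction
print("cap",ray("top",(242.8,150.8),.154)[0].round(4))
# charger from w1
w=cv2.imread("pics/w1.png"); z=np.load("w1.npz"); p=(z["K"],z["R"],z["t"])
print("cheeks",ray("w",[(282,197),(334,197)],.034,p).round(4).tolist(),"paddle front",ray("w",[(294,188),(320,188)],.038,p).round(4).tolist(),"housing",ray("w",[(279,297),(334,297)],.066,p).round(4).tolist())
c=cv2.resize(w[170:350,130:470],None,fx=2.35,fy=2.35,interpolation=cv2.INTER_CUBIC);cv2.imwrite("pics/crop2.png",c)
E
```

```text
cream px [[30, 59, 186], [29, 57, 193]] tan [16, 141, 183] cap [173, 9, 120] body [21, 29, 152] table [104, 42, 92]
cream ell ((333.993896484375, 146.54769897460938), (39.908241271972656, 41.21715545654297), 76.90634155273438) [ 0.6653 -0.1049  0.097 ]
tan (332.788818359375, 149.5343017578125) 24.217195510864258 [ 0.6629 -0.1037  0.072 ]
news [[0.324, -0.166], [0.533, -0.177], [0.521, -0.44], [0.312, -0.425]]
cap [0.6465 0.0895 0.154 ]
cheeks [[0.5972, -0.0438, 0.034], [0.5891, 0.0108, 0.034]] paddle front [[0.5846, -0.0323, 0.038], [0.5807, -0.0055, 0.038]] housing [[0.696, -0.0318, 0.066], [0.6876, 0.025, 0.066]]
```

View pics/crop2.png

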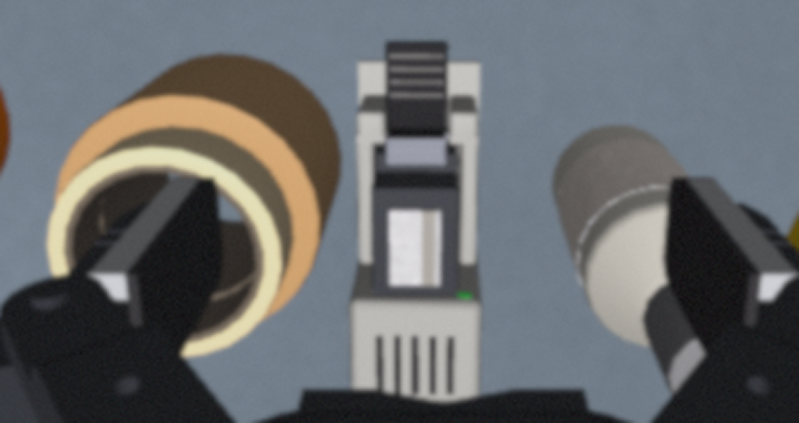

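Charger yaw is about 8.4° and its origin is about (0.661,-0.0075). That puts the latch pad at about (0.598,-0.017). The bottle is at (0.6465,0.0895) and the rolls at (0.664,-0.1045). Bottle first.

```bash
python3 - <<'E'
from h import *
go([.6465,.0895,.385],98.4); go([.6465,.0895,.294],98.4)
E
```

```text
shift [-91.   84.9   4.4] turn 0.1 | phi now 98.5 pos [ 0.569  -0.0079  0.3895]
shift [-91.1  84.9  95.4] turn 0.1 | phi now 98.5 pos [ 0.569  -0.0079  0.3895]
```

>>> {"method": "step_arm", "body": {
  "commands": "60 -91 85 4 0;60 -91 85 4 0;60 -91 85 4 0;60 -91 85 50 0;60 -91 85 85 0;60 -91 85 85 0"
}}

```text
t: 2.4
eef_pos: [0.645, 0.0902, 0.3032]
tool_rot: [-0.002, -0.075, 0.997, 0.0]
force: [-0.1, -0.8, -0.1]
grip_width: 0.707
gripper_force: 0.0
```

```bash
python3 - <<'E'
from h import *
go([.6465,.0895,.294],98.4)
im=shot("wrist","w2.png")
c=cv2.resize(im[180:400,180:460,::-1],None,fx=2,fy=2); cv2.imwrite("pics/w2c.png",c)
E
```

```text
shift [-1.4 -0.9  9.2] turn 0.2 | phi now 98.6 pos [0.645  0.0902 0.3032]
```

View pics/w2c.png

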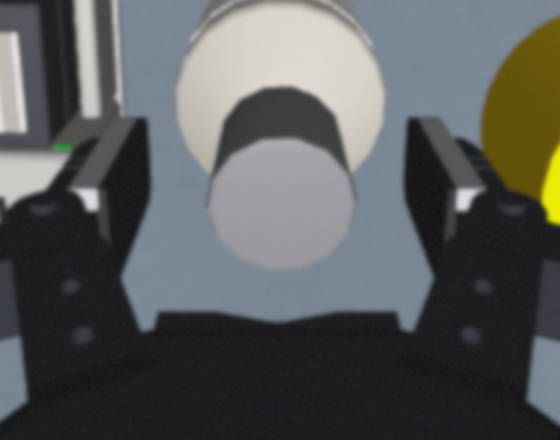

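The crop shows the cap at (282,205), centred between the fingers at (130) and (425). I'll lower, grip and lift, then recheck along x.

```bash
python3 - <<'E'
from h import *
print(ray("wrist",(321,282),.154).round(4))
E
```

```text
[[0.6513 0.0916 0.154 ]]
```

>>> {"method": "step_arm", "body": {
  "commands": "60 -1 -1 9 0;60 -1 -1 9 0;30 -1 -1 9 0;28 -1 -1 9 0;28 -1 -1 9 0;28 -1 -1 9 0",
  "grip_force": 40
}}

```text
t: 3.2
eef_pos: [0.648, 0.0887, 0.2965]
tool_rot: [0.001, -0.074, 0.997, 0.0]
force: [-1.4, 3.1, 5.1]
grip_width: 0.359
gripper_force: 39.6
```

>>> {"method": "step_arm", "body": {
  "commands": "28 0 0 -40 0;28 0 0 -80 0;28 0 0 -120 0;28 0 0 -120 0"
}}

```text
t: 3.7
eef_pos: [0.6481, 0.0883, 0.4186]
tool_rot: [0.002, -0.074, 0.997, -0.0]
force: [0.5, 0.6, -3.1]
grip_width: 0.367
gripper_force: 40.6
```

```bash
python3 - <<'E'
from h import *
go([.475,-.235,.415],98.5); print(observe()["gripper_force"],observe()["force"])
E
```

```text
shift [ 219.  -294.1    3. ] turn 0.0 | phi now 98.5 pos [0.6481 0.0883 0.4186]
40.60297608375549 [ 0.47424087  0.62275849 -3.07780232]
```

>>> {"method": "step_arm", "body": {
  "commands": "28 14 -18 3 0;28 41 -55 3 0;28 77 -103 3 0;28 115 -154 3 0;28 153 -205 3 0;28 188 -252 3 0;28 212 -285 3 0;28 219 -294 3 0"
}}

```text
t: 4.7
eef_pos: [0.4736, -0.2367, 0.4112]
tool_rot: [-0.001, -0.073, 0.997, 0.001]
force: [0.2, 0.1, -2.7]
grip_width: 0.364
gripper_force: 40.4
```

```bash
python3 - <<'E'
from h import *
go([.475,-.235,.2975],98.5)
E
```

```text
shift [ -1.9   1.3 113.7] turn -0.2 | phi now 98.3 pos [ 0.4736 -0.2367  0.4112]
```

>>> {"method": "step_arm", "body": {
  "commands": "28 -2 1 35 0;28 -2 1 75 0;28 -2 1 103 0;28 -2 1 109 0;28 -2 1 111 0;28 -2 1 111 0"
}}

```text
t: 5.45
eef_pos: [0.477, -0.2334, 0.3027]
tool_rot: [0.001, -0.074, 0.997, -0.0]
force: [-0.9, -0.5, -1.4]
grip_width: 0.36
gripper_force: 40.3
```

>>> {"method": "step_arm", "body": {
  "commands": "28 0 0 1.5 0;28 0 0 3 0;28 0 0 4 0;28 0 0 4 0"
}}

```text
t: 5.95
eef_pos: [0.4768, -0.2335, 0.2984]
tool_rot: [0.0, -0.074, 0.997, -0.0]
force: [-0.6, 1.8, 4.6]
grip_width: 0.361
gripper_force: 41.1
```

Contact (4.6 N up). I'll release and rise.

>>> {"method": "step_arm", "body": {
  "commands": "45 0 0 0 0;60 0 0 0 0;60 0 0 0 0;60 0 0 -20 0;60 0 0 -60 0;60 0 0 -80 0;60 0 0 -80 0"
}}

```text
t: 6.82
eef_pos: [0.4769, -0.2336, 0.379]
tool_rot: [0.001, -0.074, 0.997, -0.001]
force: [0.4, -0.4, -0.4]
grip_width: 0.7
gripper_force: 0.0
```

```bash
python3 - <<'E'
from h import *
# narrow grasp: right wall radius .041, direction -tool y
a=np.radians(98.5); u=np.array([np.cos(a),np.sin(a)])
g=np.array([.664,-.1045])-.041*u; print(g.round(4))
go([g[0],g[1],.375],98.5); go([g[0],g[1],.255],98.5)
E
```

```text
[ 0.6701 -0.145 ]
shift [-204.1   59.     4.3] turn 0.0 | phi now 98.5 pos [ 0.4769 -0.2336  0.379 ]
shift [-203.9   59.2  124.3] turn 0.0 | phi now 98.5 pos [ 0.4769 -0.2336  0.379 ]
```

>>> {"method": "step_arm", "body": {
  "commands": "40 -204 59 4 0;40 -204 59 4 0;40 -204 59 4 0;40 -204 59 4 0;40 -204 59 40 0;40 -204 59 75 0;40 -204 59 75 0;40 -204 59 75 0"
}}

```text
t: 7.82
eef_pos: [0.6699, -0.145, 0.3035]
tool_rot: [0.0, -0.074, 0.997, -0.0]
force: [-0.7, 0.1, 1.3]
grip_width: 0.465
gripper_force: 0.0
```

```bash
python3 - <<'E'
from h import *
go([.6701,-.145,.258],98.5)
im=shot("wrist","w3.png")
c=cv2.resize(im[150:400,150:490,::-1],None,fx=2,fy=2); cv2.imwrite("pics/w3c.png",c)
E
```

```text
shift [-0.2  0.  45.5] turn 0.0 | phi now 98.5 pos [ 0.6699 -0.145   0.3035]
```

View pics/w3c.png

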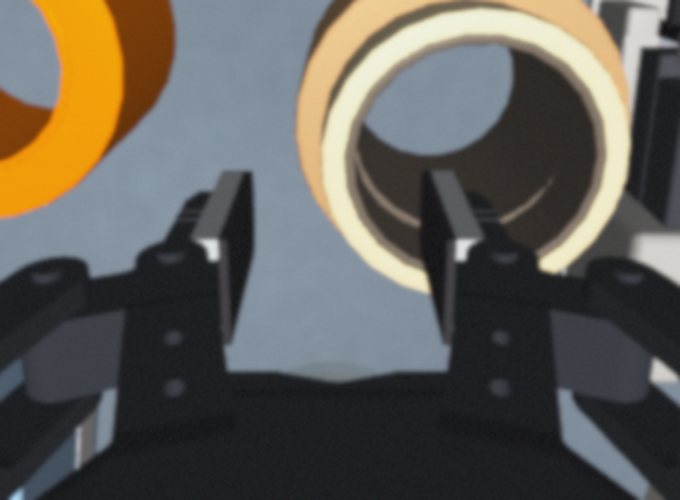

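The cream ring's centre is at about (475,150) in the crop, with the fingers at (240) and (440). I'll measure the ring centre against the grasp point.

```bash
python3 - <<'E'
from h import *
im=cv2.imread("pics/w3.png");hsv=cv2.cvtColor(im,cv2.COLOR_BGR2HSV)
m=cv2.inRange(hsv,(22,20,150),(40,120,255)); c=max(cv2.findContours(m,cv2.RETR_EXTERNAL,cv2.CHAIN_APPROX_NONE)[0],key=cv2.contourArea)
h=cv2.convexHull(c)[:,0]; h=ray("wrist",h,.097)[:,:2]
A=np.c_[2*h,np.ones(len(h))]; s=np.linalg.lstsq(A,(h**2).sum(1),rcond=None)[0]
print("centre",s[:2].round(4),"r",np.sqrt(s[2]+s[:2]@s[:2]).round(4))
p,R=tool(); print("grasp",proj("wrist",p+R[:,2]*.155),"fit c by hand",ray("wrist",(387.5,225),.097))
E
```

```text
centre [ 0.6683 -0.1047] r 0.0457
grasp [[319.19119751 265.35520258]] fit c by hand [[ 0.66475864 -0.10500809  0.097     ]]
```

>>> {"method": "step_arm", "body": {
  "commands": "40 -3 0 20 0;40 -3 0 40 0;40 -3 0 50 0;40 -3 0 50 0;8 -3 0 50 0;5 -3 0 50 0;5 -3 0 50 0;5 -3 0 50 0",
  "grip_force": 30
}}

```text
t: 8.88
eef_pos: [0.6729, -0.1445, 0.254]
tool_rot: [0.001, -0.074, 0.997, -0.0]
force: [-0.2, 0.1, 5.9]
grip_width: 0.112
gripper_force: 29.0
```

>>> {"method": "step_arm", "body": {
  "commands": "5 0 0 -15 0;5 0 0 -45 0;5 0 0 -85 0;5 0 0 -120 0;5 0 0 -120 0"
}}

```text
t: 9.5
eef_pos: [0.6728, -0.1444, 0.3769]
tool_rot: [0.003, -0.074, 0.997, -0.001]
force: [-0.3, 0.4, -1.7]
grip_width: 0.11
gripper_force: 28.7
```

```bash
python3 - <<'E'
from h import *
go([.381,-.2905,.374],98.5)
E
```

```text
shift [ 310.2 -101.2    1.6] turn 0.0 | phi now 98.5 pos [ 0.6728 -0.1444  0.3769]
```

>>> {"method": "step_arm", "body": {
  "commands": "5 20 -6 2 0;5 65 -21 2 0;5 120 -39 2 0;5 175 -57 2 0;5 230 -75 2 0;5 280 -91 2 0;5 310 -101 2 0;5 310 -101 2 0"
}}

```text
t: 10.5
eef_pos: [0.3793, -0.2908, 0.3708]
tool_rot: [-0.0, -0.073, 0.997, 0.0]
force: [0.2, 0.0, -0.1]
grip_width: 0.107
gripper_force: 29.5
```

```bash
python3 - <<'E'
from h import *
go([.381,-.2905,.184],98.5);print(observe()["grip_width"])
E
```

```text
shift [ -1.8  -0.  186.8] turn -0.1 | phi now 98.4 pos [ 0.3793 -0.2908  0.3708]
0.10713548535568666
```

>>> {"method": "step_arm", "body": {
  "commands": "5 -1 0 40 0;5 -1 0 95 0;5 -1 0 145 0;5 -1 0 172 0;5 -1 0 180 0;5 -1 0 184 0;5 -1 0 186 0;5 -1 0 186 0"
}}

```text
t: 11.5
eef_pos: [0.3823, -0.2902, 0.1856]
tool_rot: [0.0, -0.074, 0.997, -0.001]
force: [1.0, 0.1, 0.4]
grip_width: 0.109
gripper_force: 29.5
```

>>> {"method": "step_arm", "body": {
  "commands": "5 0 0 1.5 0;5 0 0 2.5 0;5 0 0 2.5 0"
}}

```text
t: 11.88
eef_pos: [0.3822, -0.2902, 0.1838]
tool_rot: [0.001, -0.074, 0.997, -0.001]
force: [-3.2, 3.2, 15.6]
grip_width: 0.111
gripper_force: 31.0
```

>>> {"method": "step_arm", "body": {
  "commands": "25 0 0 -1 0;40 0 0 -1 0;40 0 0 -1 0;40 0 0 -20 0;40 0 0 -80 0;40 0 0 -140 0;40 0 0 -195 0;40 0 0 -195 0"
}}

```text
t: 12.88
eef_pos: [0.3824, -0.2905, 0.3813]
tool_rot: [0.002, -0.074, 0.997, -0.003]
force: [-0.1, -1.1, -0.9]
grip_width: 0.468
gripper_force: 0.0
```

```bash
python3 - <<'E'
from h import *
go([.6733,-.1502,.375],98.5);
E
```

```text
shift [-308.4   95.7    7. ] turn 0.0 | phi now 98.5 pos [ 0.3824 -0.2905  0.3813]
```

>>> {"method": "step_arm", "body": {
  "commands": "45 -308 96 6 0;45 -308 96 6 0;45 -308 96 6 0;45 -308 96 6 0;45 -308 96 6 0;45 -308 96 6 0;45 -308 96 66 0;45 -308 96 86 0"
}}

```text
t: 13.88
eef_pos: [0.6712, -0.1494, 0.2866]
tool_rot: [-0.003, -0.074, 0.997, 0.001]
force: [0.2, 0.1, 0.1]
grip_width: 0.523
gripper_force: 0.0
```

```bash
python3 - <<'E'
from h import *
go([.6733,-.1502,.208],98.5)
im=cv2.cvtColor(read_camera("wrist"),cv2.COLOR_RGB2BGR); cv2.imwrite("pics/w4.png",im)
hsv=cv2.cvtColor(im,cv2.COLOR_BGR2HSV)
m=cv2.inRange(hsv,(11,60,150),(21,160,255)); c=max(cv2.findContours(m,cv2.RETR_EXTERNAL,cv2.CHAIN_APPROX_NONE)[0],key=cv2.contourArea)
h=cv2.convexHull(c)[:,0]; print(cv2.boundingRect(h)); h=ray("wrist",h,.072)[:,:2]
A=np.c_[2*h,np.ones(len(h))]; s=np.linalg.lstsq(A,(h**2).sum(1),rcond=None)[0]
print("centre",s[:2].round(4),"r",np.sqrt(s[2]+s[:2]@s[:2]).round(4))
E
```

```text
shift [-2.4 -1.3 78.6] turn 0.0 | phi now 98.5 pos [ 0.6712 -0.1494  0.2866]
(302, 131, 181, 171)
centre [ 0.6641 -0.1045] r 0.0551
```

>>> {"method": "step_arm", "body": {
  "commands": "45 -1 -1 30 0;45 -1 -1 60 0;45 -1 -1 78 0;45 -1 -1 78 0;18 -1 -1 78 0;12 -1 -1 78 0;12 -1 -1 78 0;12 -1 -1 78 0",
  "grip_force": 60
}}

```text
t: 14.92
eef_pos: [0.6738, -0.1506, 0.2149]
tool_rot: [0.001, -0.074, 0.997, -0.001]
force: [-1.7, -0.8, 6.2]
grip_width: 0.232
gripper_force: 66.0
```

>>> {"method": "step_arm", "body": {
  "commands": "12 0 0 -10 0;12 0 0 -35 0;12 0 0 -75 0;12 0 0 -115 0;12 0 0 -150 0;12 0 0 -172 0;12 0 0 -172 0"
}}

```text
t: 15.8
eef_pos: [0.6736, -0.1503, 0.3873]
tool_rot: [0.001, -0.074, 0.997, -0.001]
force: [-0.0, 0.1, -4.1]
grip_width: 0.23
gripper_force: 65.5
```

```bash
python3 - <<'E'
from h import *
go([.4668,-.4055,.385],98.5);o=observe();print(o["force"],o["moment"],o["tool_rot"])
E
```

```text
shift [ 242.3 -221.7    2. ] turn 0.0 | phi now 98.5 pos [ 0.6736 -0.1503  0.3873]
[-0.02135374  0.11110899 -4.10756205] [-0.14724126 -0.02251724  0.00300501] [ 1.49913023e-03 -7.43109155e-02  9.97233756e-01 -6.89716777e-04]
```

>>> {"method": "step_arm", "body": {
  "commands": "12 13 -12 2 0;12 45 -41 2 0;12 87 -80 2 0;12 130 -119 2 0;12 172 -157 2 0;12 210 -192 2 0;12 235 -215 2 0;12 242 -222 2 0"
}}

```text
t: 16.8
eef_pos: [0.4649, -0.4076, 0.3819]
tool_rot: [-0.001, -0.073, 0.997, 0.001]
force: [-0.2, 0.8, -3.1]
grip_width: 0.231
gripper_force: 66.2
```

>>> {"method": "step_arm", "body": {
  "commands": "12 0 0 15 0;12 0 0 50 0;12 0 0 95 0;12 0 0 135 0;12 0 0 155 0;12 0 0 163 0;12 0 0 163 0"
}}

```text
t: 17.68
eef_pos: [0.4675, -0.405, 0.2198]
tool_rot: [-0.0, -0.075, 0.997, 0.0]
force: [-0.1, -0.2, -3.4]
grip_width: 0.233
gripper_force: 66.2
```

Contact is expected at 0.217.

>>> {"method": "step_arm", "body": {
  "commands": "12 0 0 1 0;12 0 0 2 0;12 0 0 3 0;12 0 0 3.5 0;12 0 0 3.5 0"
}}

```text
t: 18.3
eef_pos: [0.4671, -0.4058, 0.2169]
tool_rot: [0.0, -0.074, 0.997, -0.0]
force: [0.0, -0.4, -2.9]
grip_width: 0.229
gripper_force: 66.2
```

>>> {"method": "step_arm", "body": {
  "commands": "12 0 0 1 0;12 0 0 2 0;12 0 0 2 0"
}}

```text
t: 18.68
eef_pos: [0.467, -0.4058, 0.2168]
tool_rot: [0.0, -0.074, 0.997, -0.001]
force: [-5.7, 4.0, 13.7]
grip_width: 0.232
gripper_force: 68.1
```

>>> {"method": "step_arm", "body": {
  "commands": "30 0 0 -2 0;45 0 0 -2 0;45 0 0 -2 0;45 0 0 -20 0;45 0 0 -70 0;45 0 0 -130 0;45 0 0 -165 0;45 0 0 -165 0"
}}

```text
t: 19.68
eef_pos: [0.4674, -0.406, 0.3828]
tool_rot: [0.002, -0.074, 0.997, -0.002]
force: [-0.1, -0.8, 0.0]
grip_width: 0.525
gripper_force: 0.0
```

```bash
python3 - <<'E'
from h import *
go([.65,-.0092,.36],98.4)
E
```

```text
shift [-239.4  365.4   21.9] turn 0.1 | phi now 98.5 pos [ 0.4674 -0.406   0.3828]
```

>>> {"method": "step_arm", "body": {
  "commands": "60 -240 365 0 0;60 -240 365 0 0;60 -240 365 0 0;60 -240 365 0 0;60 -240 365 0 0;60 -240 365 20 0;60 -240 365 40 0;60 -240 365 40 0"
}}

```text
t: 20.68
eef_pos: [0.6508, -0.0057, 0.3358]
tool_rot: [-0.003, -0.076, 0.997, 0.001]
force: [-0.3, -0.6, 0.6]
grip_width: 0.699
gripper_force: 0.0
```

>>> {"method": "step_arm", "body": {
  "commands": "60 0 0 0 0;60 0 0 0 0"
}}

```text
t: 20.92
eef_pos: [0.6502, -0.0105, 0.3401]
tool_rot: [0.0, -0.074, 0.997, -0.0]
force: [0.5, 0.0, 0.7]
grip_width: 0.703
gripper_force: 0.0
```

```bash
python3 - <<'E'
from h import *
go([.65,-.0092,.36],98.4)
w=P("wrist"); im=shot("wrist","w5.png"); np.savez("w5.npz",K=w[0],R=w[1],t=w[2])
c=cv2.resize(im[100:400,200:440,::-1],None,fx=2,fy=2,interpolation=cv2.INTER_CUBIC); cv2.imwrite("pics/w5c.png",c)
im=shot("top","top1.png")
E
```

```text
shift [  0.    1.3 -19.9] turn 0.0 | phi now 98.4 pos [ 0.6502 -0.0105  0.3401]
```

View pics/w5c.png

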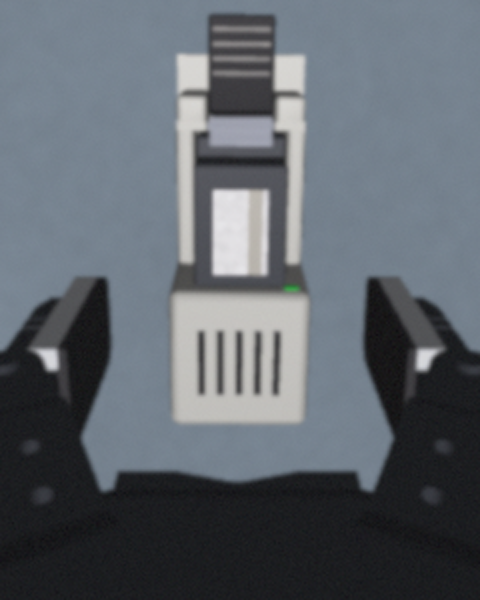

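The crop shows the paddle front edge at (208–274, 14), the pack top at (194–286, 165–287) and the housing top at (171–308, 293) to (174–304, 422).

```bash
python3 - <<'E'
from h import *
z=np.load("w5.npz"); p=(z["K"],z["R"],z["t"])
f=lambda L,h:ray("w",np.array(L)/2+[199.75,99.75],h,p)[:,:2]
a=np.radians(8.4); X=np.array([np.cos(a),np.sin(a)])
for n,L,h,off in [("paddle",[(208,14),(274,14)],.038,-.080),("hfront",[(171,293),(308,293)],.066,.032),("hrear",[(174,422),(304,422)],.066,.096),("packstep",[(194,165),(286,165)],.064,None),("label",[(212,190),(268,190),(268,275),(212,275)],.064,0)]:
    q=f(L,h); d=q[1]-q[0]; print(n,q.round(4).tolist(),"w",np.linalg.norm(d).round(4),"ang",np.degrees(np.arctan2(d[1],d[0])).round(1),"origin",None if off is None else (q.mean(0)-off*X).round(4))
E
```

```text
paddle [[0.5844, -0.0328], [0.5804, -0.0058]] w 0.0272 ang 98.4 origin [ 0.6616 -0.0076]
hfront [[0.6974, -0.0317], [0.689, 0.0247]] w 0.0569 ang 98.4 origin [ 0.6616 -0.0082]
hrear [[0.7582, -0.023], [0.7498, 0.0337]] w 0.0573 ang 98.4 origin [ 0.659  -0.0087]
packstep [[0.6425, -0.0293], [0.6372, 0.0068]] w 0.0365 ang 98.4 origin None
label [[0.6516, -0.0208], [0.6483, 0.0014], [0.6844, 0.0072], [0.6878, -0.0159]] w 0.0224 ang 98.4 origin [ 0.668 -0.007]
```

```bash
python3 - <<'E'
from h import *
go([.5977,-.0173,.235],98.4)
E
```

```text
shift [ 52.9   1.1 105.4] turn 0.0 | phi now 98.4 pos [ 0.6502 -0.0106  0.3405]
```

>>> {"method": "step_arm", "body": {
  "commands": "0 53 1 0 0;0 53 1 0 0;0 53 1 30 0;0 53 1 70 0;0 53 1 95 0;0 53 1 105 0;0 53 1 105 0"
}}

```text
t: 21.9
eef_pos: [0.5982, -0.0166, 0.2351]
tool_rot: [0.0, -0.074, 0.997, -0.0]
force: [0.1, 0.7, 0.7]
grip_width: -0.006
gripper_force: 0.0
```

>>> {"method": "step_arm", "body": {
  "commands": "0 0 0 8 0;0 0 0 16 0;0 0 0 22 0;0 0 0 28 0;0 0 0 32 0;0 0 0 32 0"
}}

```text
t: 22.65
eef_pos: [0.5965, -0.0162, 0.2024]
tool_rot: [-0.002, -0.074, 0.997, -0.0]
force: [-8.1, -1.2, 6.8]
grip_width: -0.002
gripper_force: 4.6
```

>>> {"method": "step_arm", "body": {
  "commands": "0 2 0 1 0;0 3 0 2 0;0 3 0 2 0"
}}

```text
t: 23.02
eef_pos: [0.5952, -0.0165, 0.2015]
tool_rot: [0.001, -0.074, 0.997, -0.0]
force: [-0.1, 0.8, 6.2]
grip_width: -0.002
gripper_force: 2.8
```

```bash
python3 - <<'E'
from h import *
print(tool()[0],observe()["force"]); im=shot("scene","s1.png")
u=proj("scene",[.65,-.01,.05])[0].astype(int); print(u)
w=shot("wrist","w6.png")
a=cv2.resize(im[u[1]-40:u[1]+40,u[0]-45:u[0]+45,::-1],(450,400),interpolation=cv2.INTER_CUBIC); b=cv2.resize(w[150:400,200:420,::-1],(352,400)); cv2.imwrite("pics/c6.png",np.hstack([a,b]))
E
```

```text
[ 0.59515891 -0.01647864  0.2014584 ] [-0.05829607  0.83532142  6.17654819]
[348 227]
```

View pics/c6.png

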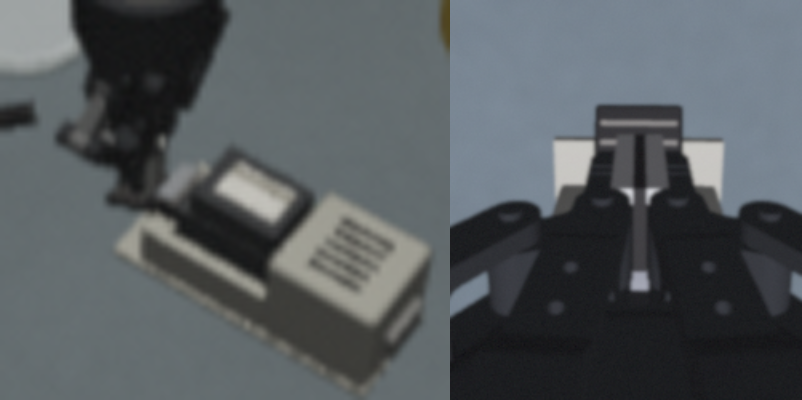

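The pack's top now appears above the housing's top (scene crop (265,190)), so it has probably sprung up. I'll rise over the pack and verify.

>>> {"method": "step_arm", "body": {
  "commands": "0 0 0 -15 0;0 0 0 -60 0;40 0 0 -110 0;60 -30 0 -130 0;60 -54 0 -135 0;60 -54 0 -135 0;60 -54 0 -135 0"
}}

```text
t: 24.0
eef_pos: [0.6477, -0.0085, 0.3356]
tool_rot: [-0.001, -0.074, 0.997, 0.0]
force: [-0.2, -0.3, -0.8]
grip_width: 0.708
gripper_force: 0.0
```

```bash
python3 - <<'E'
from h import *
go([.661,-.008,.219],98.4)
w=P("wrist"); im=shot("wrist","w7.png"); np.savez("w7.npz",K=w[0],R=w[1],t=w[2])
c=cv2.resize(im[100:400,200:440,::-1],None,fx=2,fy=2,interpolation=cv2.INTER_CUBIC); cv2.imwrite("pics/w7c.png",c)
E
```

```text
shift [-13.4  -1.5 116.6] turn 0.1 | phi now 98.5 pos [ 0.6477 -0.0085  0.3356]
```

View pics/w7c.png

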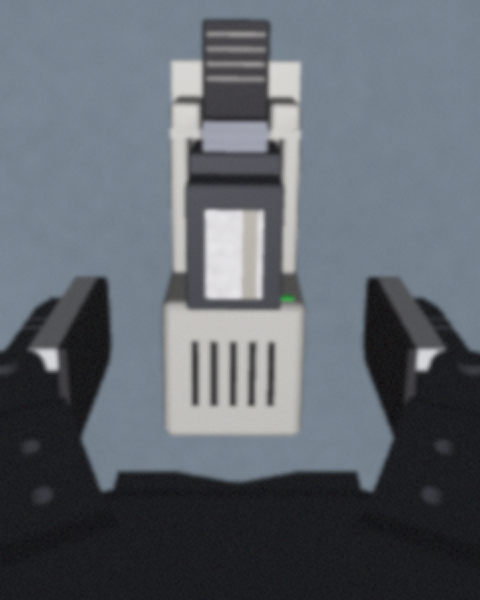

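The pack now overlaps the housing edge, so it has sprung up. I'll grasp it across the 38 mm.

>>> {"method": "step_arm", "body": {
  "commands": "60 -13 -1.5 40 0;60 -13 -1.5 85 0;60 -13 -1.5 110 0;60 -13 -1.5 116 0;60 -13 -1.5 116 0;34 -13 -1.5 116 0;30 -13 -1.5 116 0;30 -13 -1.5 116 0",
  "grip_force": 50
}}

```text
t: 25.05
eef_pos: [0.6616, -0.0081, 0.2213]
tool_rot: [0.001, -0.074, 0.997, -0.0]
force: [-0.4, 0.1, 5.8]
grip_width: 0.435
gripper_force: 51.6
```

>>> {"method": "step_arm", "body": {
  "commands": "30 0 0 -15 0;30 0 0 -40 0;30 0 0 -80 0;30 0 0 -120 0;30 0 0 -135 0;30 0 0 -135 0"
}}

```text
t: 25.8
eef_pos: [0.6613, -0.0081, 0.3555]
tool_rot: [0.001, -0.074, 0.997, -0.0]
force: [0.6, 0.0, -2.0]
grip_width: 0.435
gripper_force: 51.0
```

```bash
python3 - <<'E'
from h import *
im=cv2.imread("pics/top0.png")[185:295,105:205]
hsv=cv2.cvtColor(im,cv2.COLOR_BGR2HSV); m=cv2.inRange(hsv,(0,0,130),(180,60,255))
m=cv2.morphologyEx(m,cv2.MORPH_OPEN,np.ones((3,3)))
c=max(cv2.findContours(m,cv2.RETR_EXTERNAL,cv2.CHAIN_APPROX_NONE)[0],key=cv2.contourArea)
b=cv2.boxPoints(cv2.minAreaRect(c))+[105,185]; q=ray("top",b,.03)[:,:2]; print(b.round(1).tolist(),q.round(4).tolist()); print([np.degrees(np.arctan2(*(q[i-3]-q[i])[::-1])).round(1) for i in range(4)],[np.linalg.norm(q[i-3]-q[i]).round(4) for i in range(4)])
print(observe()["grip_width"],observe()["force"])
go([.47,.315,.37],90)
E
```

```text
[[114.2, 275.3], [126.0, 192.9], [190.7, 202.1], [178.9, 284.6]] [[0.3786, 0.3985], [0.5684, 0.3772], [0.5463, 0.2269], [0.3565, 0.2505]]
[np.float64(-6.4), np.float64(-98.4), np.float64(172.9), np.float64(81.5)] [np.float64(0.191), np.float64(0.1519), np.float64(0.1912), np.float64(0.1496)]
0.4346905713377153 [ 0.56492534  0.01199995 -2.00463175]
shift [141.3 347.9 -14.9] turn 8.5 | phi now 98.5 pos [ 0.6613 -0.0081  0.3555]
```

```bash
python3 - <<'E'
from h import *
go([.47,.311,.36],82.7)
E
```

```text
shift [141.9 343.9  -4.9] turn 15.8 | phi now 98.5 pos [ 0.6613 -0.0081  0.3555]
```

>>> {"method": "step_arm", "body": {
  "commands": "30 9 22 -5 0;30 30 72 -5 2;30 54 132 -5 5;30 79 192 -5 8;30 104 252 -5 12;30 125 303 -5 15;30 138 334 -5 16;30 142 344 -5 16"
}}

```text
t: 26.8
eef_pos: [0.4677, 0.3129, 0.3587]
tool_rot: [-0.001, 0.064, 0.998, -0.0]
force: [-0.1, -1.1, -1.5]
grip_width: 0.435
gripper_force: 50.9
```

>>> {"method": "step_arm", "body": {
  "commands": "30 0 0 0 0;30 0 0 0 0"
}}

```text
t: 27.05
eef_pos: [0.4704, 0.3103, 0.3594]
tool_rot: [-0.0, 0.066, 0.998, -0.0]
force: [0.3, -0.6, -1.7]
grip_width: 0.434
gripper_force: 50.9
```

```bash
python3 - <<'E'
from h import *
go([.422,.3175,.30],82.7)
w=P("wrist"); im=shot("wrist","w8.png"); np.savez("w8.npz",K=w[0],R=w[1],t=w[2])
c=cv2.resize(im[0:300,170:470,::-1],None,fx=2,fy=2,interpolation=cv2.INTER_CUBIC); cv2.imwrite("pics/w8c.png",c)
E
```

```text
shift [48.9  0.8 59.5] turn -0.2 | phi now 82.5 pos [0.4704 0.3103 0.3594]
```

View pics/w8c.png

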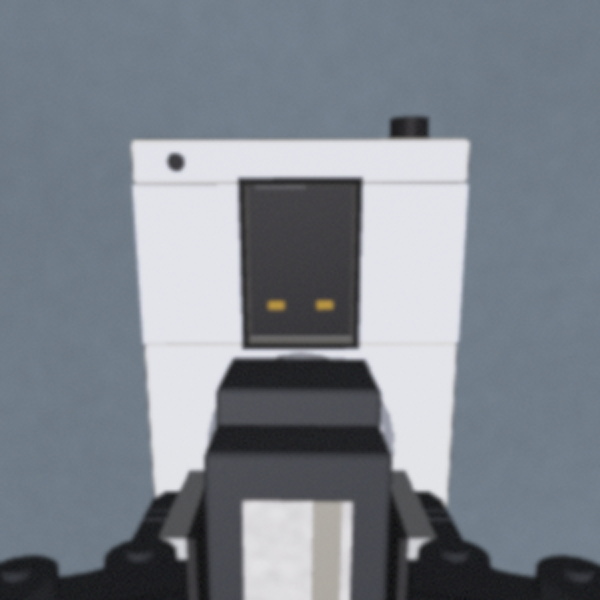

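The crop shows the well's corners at (239,178), (362,178), (358,348) and (244,348), with the pack hanging straight at columns 208–390.

```bash
python3 - <<'E'
from h import *
z=np.load("w8.npz"); p=(z["K"],z["R"],z["t"])
f=lambda L,h:ray("w",np.array(L)/2+[169.75,-.25],h,p)[:,:2]
q=f([(239,178),(362,178),(358,348),(244,348)],.03); c=q.mean(0)
ang=lambda d:np.degrees(np.arctan2(d[1],d[0])).round(1)
print(q.round(4).tolist(),"c",c.round(4),"size",np.linalg.norm(q[1]-q[0]).round(4),np.linalg.norm(q[2]-q[1]).round(4),"angs",ang(q[1]-q[0]),ang(q[2]-q[3]),ang(q[2]-q[1]),ang(q[3]-q[0]))
o=f([(132,140),(469,140)],.03); print("front edge",o.round(4).tolist(),ang(o[1]-o[0]), (o.mean(0)+.055*np.array([np.cos(np.radians(-7.4)),np.sin(np.radians(-7.4))])).round(4))
P0,R=tool(); ps=f([(208,452),(390,452)],P0[2]-.1483); print("pack step in tool",((np.c_[ps,[P0[2]-.1483]*2]-P0)@R).round(4).tolist())
go([c[0],c[1],.36],np.degrees(0)+82.6)
E
```

```text
[[0.3833, 0.2956], [0.3905, 0.3502], [0.467, 0.3402], [0.4599, 0.286]] c [0.4252 0.318 ] size 0.055 0.0772 angs 82.5 82.5 -7.4 -7.1
front edge [[0.3614, 0.2513], [0.3809, 0.3986]] 82.5 [0.4257 0.3178]
pack step in tool [[0.0208, -0.0174, 0.1483], [0.0208, 0.0185, 0.1483]]
shift [46.   1.8 -0.5] turn -0.2 | phi now 82.4 pos [0.4705 0.3102 0.3595]
```

>>> {"method": "step_arm", "body": {
  "commands": "30 15 0 0 0;30 35 1 0 0;30 45 2 20 0;30 45 2 60 0;30 45 2 90 0;30 45 2 108 0;30 45 2 108 0;30 45 2 108 0"
}}

```text
t: 28.1
eef_pos: [0.4253, 0.3191, 0.2529]
tool_rot: [0.001, 0.065, 0.998, 0.0]
force: [-0.3, 0.0, -2.1]
grip_width: 0.435
gripper_force: 51.0
```

```bash
python3 - <<'E'
from h import *
go([.425,.318,.219],82.5)
w=P("wrist"); im=shot("wrist","w9.png"); np.savez("w9.npz",K=w[0],R=w[1],t=w[2])
c=cv2.resize(im[50:350,170:470,::-1],None,fx=2,fy=2,interpolation=cv2.INTER_CUBIC); cv2.imwrite("pics/w9c.png",c)
E
```

```text
shift [ 0.2 -1.1 33.9] turn 0.0 | phi now 82.5 pos [0.4253 0.3191 0.2529]
```

View pics/w9c.png

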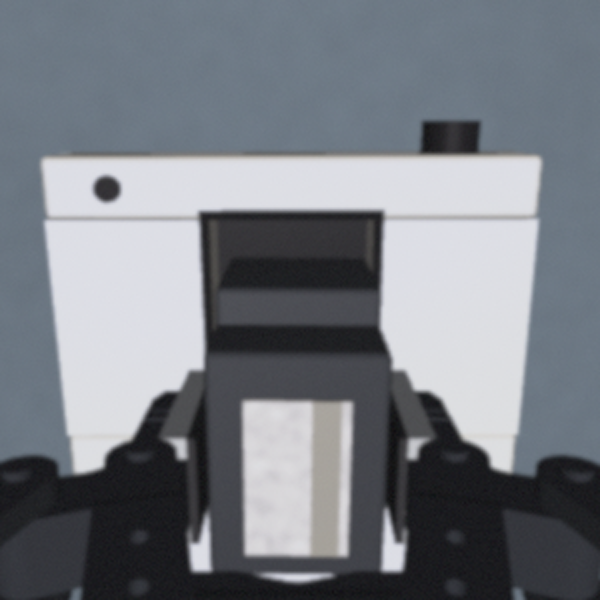

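Well columns are 200–383 and pack columns 219–380, so I'll shift about -2 mm in tool y, then insert slowly.

>>> {"method": "step_arm", "body": {
  "commands": "30 0 -2 0 0;30 0 -2 8 0;30 0 -2 16 0;30 0 -2 23 0;30 0 -2 29 0;30 0 -2 33 0;30 0 -2 34 0;30 0 -2 34 0"
}}

```text
t: 29.15
eef_pos: [0.4254, 0.317, 0.2179]
tool_rot: [0.0, 0.065, 0.998, 0.0]
force: [1.2, 0.8, -1.1]
grip_width: 0.434
gripper_force: 51.0
```

Not yet in contact (expected at about 0.216).

>>> {"method": "step_arm", "body": {
  "commands": "30 0 0 1 0;30 0 0 2 0;30 0 0 3 0;30 0 0 3 0"
}}

```text
t: 29.65
eef_pos: [0.4252, 0.317, 0.2168]
tool_rot: [0.001, 0.065, 0.998, 0.0]
force: [-5.6, -1.4, 20.0]
grip_width: 0.433
gripper_force: 53.5
```

>>> {"method": "step_arm", "body": {
  "commands": "45 0 0 -2 0;60 0 0 -2 0;60 0 0 -2 0;60 0 0 -20 0;60 0 0 -60 0;60 0 0 -110 0;60 -20 0 -150 0;60 -40 0 -160 0"
}}

```text
t: 30.65
eef_pos: [0.4656, 0.3118, 0.3778]
tool_rot: [0.002, 0.065, 0.998, 0.001]
force: [-0.2, -0.2, -0.8]
grip_width: 0.702
gripper_force: 0.0
```

```bash
python3 - <<'E'
from h import *
im=shot("wrist","w10.png")
c=cv2.resize(im[50:350,170:470,::-1],None,fx=2,fy=2,interpolation=cv2.INTER_CUBIC); cv2.imwrite("pics/w10c.png",c)
p=P("wrist"); np.savez("w10.npz",K=p[0],R=p[1],t=p[2])
go([.4670,-.4058,.385],98.5)
E
```

```text
shift [ -93.2 -711.2   -8.8] turn -16.0 | phi now 82.5 pos [0.4677 0.3115 0.3774]
```

View pics/w10c.png

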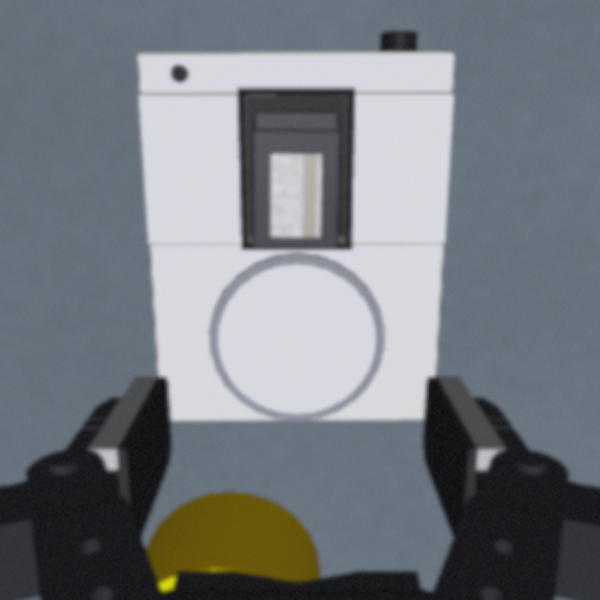

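The pack stands upright, down inside the well, at (296,180). Next is the wide roll.

>>> {"method": "step_arm", "body": {
  "commands": "45 -93 -711 -9 -16;45 -93 -711 -9 -16;45 -93 -711 -9 -16;45 -93 -711 -9 -16;45 -93 -711 -9 -16;45 -93 -711 -9 -16;45 -93 -711 -9 -16;45 -93 -711 -9 -16"
}}

```text
t: 31.7
eef_pos: [0.4643, -0.186, 0.3807]
tool_rot: [-0.0, -0.074, 0.997, 0.0]
force: [1.7, 0.3, 0.1]
grip_width: 0.531
gripper_force: 0.0
```

```bash
python3 - <<'E'
from h import *
go([.4670,-.4058,.385],98.5)
E
```

```text
shift [  29.9 -217.8   -4.4] turn 0.0 | phi now 98.5 pos [ 0.4643 -0.186   0.3807]
```

>>> {"method": "step_arm", "body": {
  "commands": "45 30 -218 -4 0;45 30 -218 -4 0;45 30 -218 -4 0;45 30 -218 -4 0;45 30 -218 -4 0;45 30 -218 -4 0"
}}

```text
t: 32.45
eef_pos: [0.4674, -0.4035, 0.3845]
tool_rot: [-0.0, -0.074, 0.997, 0.001]
force: [-0.5, 0.8, -0.2]
grip_width: 0.528
gripper_force: 0.0
```

```bash
python3 - <<'E'
from h import *
go([.4670,-.4058,.217],98.5)
E
```

```text
shift [  0.7  -2.4 167.5] turn 0.0 | phi now 98.5 pos [ 0.4674 -0.4035  0.3845]
```

>>> {"method": "step_arm", "body": {
  "commands": "45 1 -2 50 0;45 1 -2 100 0;45 1 -2 150 0;45 1 -2 167 0;45 1 -2 167 0;18 1 -2 167 0;12 1 -2 167 0;12 1 -2 167 0",
  "grip_force": 60
}}

```text
t: 33.45
eef_pos: [0.4672, -0.406, 0.2199]
tool_rot: [0.001, -0.075, 0.997, -0.001]
force: [0.8, 2.5, 7.4]
grip_width: 0.231
gripper_force: 57.0
```

>>> {"method": "step_arm", "body": {
  "commands": "12 0 0 0 0;12 0 0 -10 0;12 0 0 -35 0;12 0 0 -75 0;12 0 0 -115 0;12 0 0 -150 0;12 0 0 -170 0;12 0 0 -170 0"
}}

```text
t: 34.45
eef_pos: [0.4667, -0.4063, 0.39]
tool_rot: [0.001, -0.074, 0.997, -0.001]
force: [0.6, 0.2, -3.5]
grip_width: 0.23
gripper_force: 57.0
```

```bash
python3 - <<'E'
from h import *
go([.6738,-.1506,.385],98.5); print(observe()["force"])
E
```

```text
shift [-242.6  222.2    4.8] turn 0.0 | phi now 98.5 pos [ 0.4667 -0.4063  0.39  ]
[ 0.60529616  0.24627877 -3.48990528]
```

>>> {"method": "step_arm", "body": {
  "commands": "12 -13 12 3 0;12 -45 41 3 0;12 -87 80 3 0;12 -130 119 3 0;12 -172 157 3 0;12 -210 192 3 0;12 -235 215 3 0;12 -243 222 3 0"
}}

```text
t: 35.45
eef_pos: [0.6754, -0.1477, 0.383]
tool_rot: [-0.001, -0.076, 0.997, 0.001]
force: [-0.4, -1.0, -3.8]
grip_width: 0.231
gripper_force: 58.2
```

>>> {"method": "step_arm", "body": {
  "commands": "12 0 0 0 0;12 0 0 15 0;12 0 0 50 0;12 0 0 95 0;12 0 0 135 0;12 0 0 155 0;12 0 0 163 0;12 0 0 163 0"
}}

```text
t: 36.45
eef_pos: [0.6738, -0.1513, 0.2218]
tool_rot: [-0.0, -0.074, 0.997, 0.0]
force: [-0.1, 0.4, -3.4]
grip_width: 0.23
gripper_force: 58.5
```

```bash
python3 - <<'E'
from h import *
go([.6738,-.1506,.218],98.5); print(observe()["force"])
E
```

```text
shift [-0.1  0.7  3.8] turn -0.0 | phi now 98.5 pos [ 0.6738 -0.1513  0.2218]
[-0.1236528   0.38656746 -3.35412084]
```

>>> {"method": "step_arm", "body": {
  "commands": "12 0 1 1 0;12 0 1 2 0;12 0 1 3 0;12 0 1 4 0;12 0 1 5 0;12 0 1 5 0"
}}

```text
t: 37.2
eef_pos: [0.674, -0.1497, 0.2179]
tool_rot: [0.0, -0.074, 0.997, -0.0]
force: [-2.9, 0.8, 4.9]
grip_width: 0.231
gripper_force: 59.0
```

>>> {"method": "step_arm", "body": {
  "commands": "30 0 0 -1 0;45 0 0 -1 0;45 0 0 -1 0;45 0 0 -20 0;45 0 0 -70 0;45 0 0 -130 0;45 0 0 -155 0;45 0 0 -155 0"
}}

```text
t: 38.2
eef_pos: [0.6742, -0.1497, 0.3746]
tool_rot: [0.002, -0.074, 0.997, -0.001]
force: [0.5, 0.1, -0.6]
grip_width: 0.526
gripper_force: 0.0
```

```bash
python3 - <<'E'
from h import *
def fit(im,lo,hi,z,roi=None):
    hsv=cv2.cvtColor(im,cv2.COLOR_RGB2HSV); m=cv2.inRange(hsv,lo,hi); m[:, :150]=0 if roi else m[:,:150]
    c=max(cv2.findContours(m,cv2.RETR_EXTERNAL,cv2.CHAIN_APPROX_NONE)[0],key=cv2.contourArea)
    h=ray("wrist",cv2.convexHull(c)[:,0],z)[:,:2]
    s=np.linalg.lstsq(np.c_[2*h,np.ones(len(h))],(h**2).sum(1),rcond=None)[0]; print("centre",s[:2].round(4),"r",np.sqrt(s[2]+s[:2]@s[:2]).round(4))
im=shot("wrist","w11.png"); fit(im,(11,60,150),(21,160,255),.072)
go([.3822,-.2902,.375],98.5)
E
```

```text
centre [ 0.6677 -0.105 ] r 0.055
shift [309.5 -95.7  -2.8] turn 0.0 | phi now 98.5 pos [ 0.6741 -0.1497  0.3725]
```

>>> {"method": "step_arm", "body": {
  "commands": "40 310 -96 -5 0;40 310 -96 -5 0;40 310 -96 -5 0;40 310 -96 -5 0;40 310 -96 -5 0;40 310 -96 -5 0;40 310 -96 -5 0;40 310 -96 -5 0"
}}

```text
t: 39.25
eef_pos: [0.3827, -0.2902, 0.3765]
tool_rot: [-0.0, -0.075, 0.997, 0.0]
force: [-0.4, 0.2, 0.6]
grip_width: 0.467
gripper_force: 0.0
```

```bash
python3 - <<'E'
from h import *
go([.3822,-.2902,.184],98.5)
E
```

```text
shift [  0.4  -0.  192.5] turn 0.1 | phi now 98.6 pos [ 0.3827 -0.2902  0.3765]
```

>>> {"method": "step_arm", "body": {
  "commands": "40 0 0 60 0;40 0 0 120 0;40 0 0 170 0;40 0 0 190 0;40 0 0 190 0;8 0 0 190 0;5 0 0 190 0;5 0 0 190 0",
  "grip_force": 30
}}

```text
t: 40.25
eef_pos: [0.3822, -0.2908, 0.1882]
tool_rot: [0.001, -0.074, 0.997, -0.001]
force: [2.7, 0.6, 4.5]
grip_width: 0.107
gripper_force: 28.3
```

>>> {"method": "step_arm", "body": {
  "commands": "5 0 0 0 0;5 0 0 -10 0;5 0 0 -45 0;5 0 0 -95 0;5 0 0 -150 0;5 0 0 -185 0;5 0 0 -190 0;5 0 0 -190 0"
}}

```text
t: 41.25
eef_pos: [0.3814, -0.2903, 0.3768]
tool_rot: [-0.0, -0.074, 0.997, 0.0]
force: [-0.0, -0.6, -0.5]
grip_width: 0.106
gripper_force: 28.2
```

```bash
python3 - <<'E'
from h import *
go([.6733,-.1448,.376],98.5); print(observe()["grip_width"])
E
```

```text
shift [-310.2  100.7    0.8] turn 0.0 | phi now 98.5 pos [ 0.3814 -0.2903  0.3768]
0.10612723845772541
```

>>> {"method": "step_arm", "body": {
  "commands": "5 -20 6 0 0;5 -65 21 0 0;5 -120 39 0 0;5 -175 57 0 0;5 -230 75 0 0;5 -280 91 0 0;5 -310 101 0 0;5 -310 101 0 0"
}}

```text
t: 42.25
eef_pos: [0.6749, -0.1435, 0.3737]
tool_rot: [-0.002, -0.075, 0.997, 0.001]
force: [-0.4, 0.2, -1.6]
grip_width: 0.107
gripper_force: 28.8
```

>>> {"method": "step_arm", "body": {
  "commands": "5 0 0 20 0;5 0 0 55 0;5 0 0 85 0;5 0 0 100 0;5 0 0 100 0;5 0 0 100 0"
}}

```text
t: 43.0
eef_pos: [0.6734, -0.145, 0.2783]
tool_rot: [0.001, -0.074, 0.997, -0.0]
force: [0.4, -0.3, -0.8]
grip_width: 0.103
gripper_force: 28.8
```

```bash
python3 - <<'E'
from h import *
go([.6731,-.144,.2582],98.5)
w=P("wrist");np.savez("w12.npz",K=w[0],R=w[1],t=w[2]); im=shot("wrist","w12.png")
c=cv2.resize(im[100:400,200:500,::-1],None,fx=2,fy=2,interpolation=cv2.INTER_CUBIC); cv2.imwrite("pics/w12c.png",c)
E
```

```text
shift [ 0.2  1.1 20.1] turn 0.0 | phi now 98.5 pos [ 0.6734 -0.145   0.2783]
```

View pics/w12c.png

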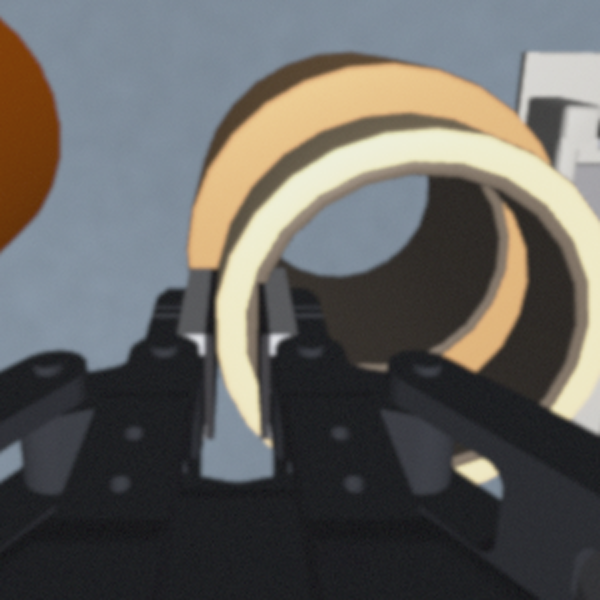

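The crop shows the held cream ring's outer arc from (217,300) over (430,127) to (600,215), and the wide roll's top arc from (189,265) over (380,65) to (548,155). I'll fit both centres.

```bash
python3 - <<'E'
from h import *
from scipy.optimize import least_squares
z=np.load("w12.npz"); p=(z["K"],z["R"],z["t"])
def f(L,h,r):
    q=ray("w",np.array(L)/2+[199.75,99.75],h,p)[:,:2]
    s=least_squares(lambda c:np.hypot(*(q-c[:2]).T)-r,q.mean(0)); s2=least_squares(lambda c:np.hypot(*(q-c[:2]).T)-c[2],[*q.mean(0),r])
    print("fixed r",s.x.round(4),(s.fun*1000).round(1),"free",s2.x.round(4)); return s.x
n=f([(217,300),(232,230),(280,168),(350,137),(430,127),(500,138),(560,172)],.117,.046)
w=f([(189,265),(205,185),(245,125),(300,85),(350,68),(410,65),(470,80),(520,115),(548,155)],.072,.056)
_,R=tool(); d=R.T@np.append(w-n,0); print("move tool mm",(d*1000).round(1))
E
```

```text
fixed r [ 0.6697 -0.1062] [-1.6  0.5  1.5 -0.  -0.7 -0.4 -0.1] free [ 0.6677 -0.1073  0.0441]
fixed r [ 0.67   -0.1038] [ 0.1 -0.4 -0.1  0.1  0.1  0.1  0.3  0.  -0.6] free [ 0.6696 -0.104   0.0556]
move tool mm [-0.7  2.3 -0. ]
```

>>> {"method": "step_arm", "body": {
  "commands": "5 0 1.7 5 0;5 0 1.7 10 0;5 0 1.7 15 0;5 0 1.7 17 0;5 0 1.7 18.5 0;5 0 1.7 20 0;5 0 1.7 21 0;5 0 1.7 21 0"
}}

```text
t: 44.05
eef_pos: [0.6729, -0.143, 0.2581]
tool_rot: [0.001, -0.074, 0.997, -0.001]
force: [-4.5, 1.0, 11.4]
grip_width: 0.104
gripper_force: 29.9
```

>>> {"method": "step_arm", "body": {
  "commands": "20 0 0 -0.5 0;40 0 0 -0.5 0;40 0 0 -1 0;40 0 0 -20 0;40 0 0 -70 0;40 0 0 -120 0;40 0 0 -120 0"
}}

```text
t: 44.92
eef_pos: [0.6734, -0.1431, 0.3806]
tool_rot: [0.003, -0.074, 0.997, -0.001]
force: [0.0, 0.5, 0.4]
grip_width: 0.472
gripper_force: 0.0
```

```bash
python3 - <<'E'
from h import *
from scipy.optimize import least_squares
p=P("wrist"); im=cv2.cvtColor(read_camera("wrist"),cv2.COLOR_RGB2BGR); cv2.imwrite("pics/w13.png",im); hsv=cv2.cvtColor(im,cv2.COLOR_BGR2HSV)
for lo,hi,h,r in [((22,20,150),(40,120,255),.097,.046),((11,60,150),(21,160,255),.072,.056)]:
    m=cv2.inRange(hsv,lo,hi); c=max(cv2.findContours(m,cv2.RETR_EXTERNAL,cv2.CHAIN_APPROX_NONE)[0],key=cv2.contourArea)
    q=ray("w",cv2.convexHull(c)[:,0],h,p)[:,:2]; s=least_squares(lambda c:np.hypot(*(q-c).T)-r,q.mean(0),loss="soft_l1",f_scale=.001); print(s.x.round(4),np.abs(s.fun).max().round(4))
go([.4768,-.2335,.38],98.5)
E
```

```text
[ 0.6694 -0.1032] 0.001
[ 0.6694 -0.1046] 0.0017
shift [207.7 -60.3  -2.7] turn 0.0 | phi now 98.5 pos [ 0.6732 -0.1431  0.3779]
```

Centred within about 1.5 mm. Now the bottle.

>>> {"method": "step_arm", "body": {
  "commands": "60 207 -60 -2 0;60 207 -60 -2 0;60 207 -60 -2 0;60 207 -60 -2 0;60 207 -60 -2 0;60 207 -60 -2 0;60 207 -60 -2 0"
}}

```text
t: 45.85
eef_pos: [0.4781, -0.2327, 0.3775]
tool_rot: [-0.0, -0.075, 0.997, 0.0]
force: [0.1, 0.3, 0.5]
grip_width: 0.703
gripper_force: 0.0
```

```bash
python3 - <<'E'
from h import *
go([.4768,-.2335,.298],98.5)
E
```

```text
shift [ 1.3 -0.7 79.5] turn 0.1 | phi now 98.6 pos [ 0.4781 -0.2327  0.3775]
```

>>> {"method": "step_arm", "body": {
  "commands": "60 1 -1 40 0;60 1 -1 70 0;60 1 -1 79 0;60 1 -1 79 0;30 1 -1 79 0;28 1 -1 79 0;28 1 -1 79 0;28 1 -1 79 0",
  "grip_force": 40
}}

```text
t: 46.85
eef_pos: [0.4765, -0.234, 0.3003]
tool_rot: [0.001, -0.074, 0.997, -0.0]
force: [0.1, 3.2, 6.8]
grip_width: 0.359
gripper_force: 39.4
```

>>> {"method": "step_arm", "body": {
  "commands": "28 0 0 -10 0;28 0 0 -40 0;28 0 0 -80 0;28 0 0 -115 0;28 0 0 -118 0;28 0 0 -118 0"
}}

```text
t: 47.6
eef_pos: [0.4762, -0.2342, 0.4167]
tool_rot: [-0.0, -0.074, 0.997, 0.0]
force: [0.5, -0.5, -3.1]
grip_width: 0.359
gripper_force: 40.2
```

```bash
python3 - <<'E'
from h import *
go([.648,.0885,.418],98.5)
E
```

```text
shift [-217.6  293.7   -1.3] turn 0.0 | phi now 98.5 pos [ 0.4762 -0.2342  0.4167]
```

>>> {"method": "step_arm", "body": {
  "commands": "28 -14 18 -1 0;28 -41 55 -1 0;28 -77 103 -1 0;28 -115 154 -1 0;28 -153 205 -1 0;28 -188 252 -1 0;28 -211 285 -1 0;28 -218 294 -1 0"
}}

```text
t: 48.6
eef_pos: [0.6491, 0.0912, 0.4156]
tool_rot: [-0.002, -0.076, 0.997, 0.0]
force: [-0.8, -0.8, -1.9]
grip_width: 0.361
gripper_force: 40.4
```

>>> {"method": "step_arm", "body": {
  "commands": "28 0 0 10 0;28 0 0 40 0;28 0 0 80 0;28 0 0 106 0;28 0 0 113 0;28 0 0 116 0;28 0 0 116 0"
}}

```text
t: 49.48
eef_pos: [0.6486, 0.0884, 0.3031]
tool_rot: [0.001, -0.074, 0.997, -0.0]
force: [-0.3, 0.2, -3.0]
grip_width: 0.363
gripper_force: 40.3
```

```bash
python3 - <<'E'
from h import *
go([.648,.0887,.298],98.5); print(observe()["force"])
E
```

```text
shift [0.5 0.3 5.1] turn -0.0 | phi now 98.5 pos [0.6486 0.0884 0.3031]
[-0.3365639   0.16660471 -3.02096019]
```

>>> {"method": "step_arm", "body": {
  "commands": "28 0 0 1.5 0;28 0 0 3 0;28 0 0 4 0;28 0 0 5 0;28 0 0 6 0;28 0 0 6 0"
}}

```text
t: 50.22
eef_pos: [0.6486, 0.0892, 0.2982]
tool_rot: [0.002, -0.074, 0.997, 0.0]
force: [-2.3, 1.8, 11.7]
grip_width: 0.36
gripper_force: 41.8
```

>>> {"method": "step_arm", "body": {
  "commands": "45 0 0 -0.5 0;60 0 0 -0.5 0;60 0 0 -1 0;60 0 0 -20 0;60 0 0 -60 0;60 60 0 -100 0;60 120 0 -100 0;60 180 0 -100 0"
}}

```text
t: 51.22
eef_pos: [0.4719, 0.0624, 0.3964]
tool_rot: [0.001, -0.074, 0.997, -0.0]
force: [0.6, 0.4, 0.4]
grip_width: 0.7
gripper_force: 0.0
```

>>> {"method": "step_arm", "body": {
  "commands": "60 60 0 0 0;60 60 0 0 0;60 60 0 0 0"
}}

```text
t: 51.6
eef_pos: [0.4145, 0.0537, 0.3966]
tool_rot: [0.001, -0.074, 0.997, -0.0]
force: [0.0, 0.5, -1.0]
grip_width: 0.703
gripper_force: 0.0
```

```bash
python3 - <<'E'
from h import *
im=shot("top","top9.png")[:,:,::-1]; old=cv2.imread("pics/top0.png")
cv2.imwrite("pics/final.png",np.vstack([old[90:320,100:480],im[90:320,100:480]]))
E
```

```text
(no output)
```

View pics/final.png

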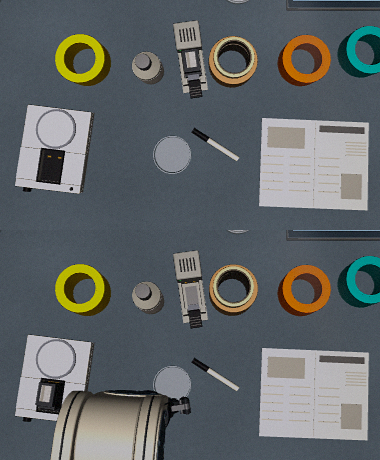

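The before/after views match: the bottle (147,65→295) and the rolls (235,60→288) are back. The pack is in the well at (48,395), the charger bay is empty, and the dish and marker haven't moved. Handing in.

```bash
python3 -c "
from h import *
print(close_job())"
```

```text
the job is handed in; nothing more can be done
None
```

The job is handed in: the pack is seated in the stage light's well, the bottle and both rolls are back beside the charger (narrow roll within about 1.5 mm of centred on the wide one), and the dish and marker show no shift in the final top view.

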